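# Full tin from the display row

### The job

Stand the three tins of drawing pins from the counter upright on the wooden display step, side by side in one straight row along the middle of its length, with gaps between neighbours of at most 2 cm, set down gently and let go. They look alike but one is full and the others part empty: find the heaviest by its feel in the hand and, once the row of three stands, pick that one up again and hold it upright at least 10 cm above the step's top, leaving the other two standing where they are in the row. Finish while still holding it up, gripped in the air and still; keep the tins from tipping over and leave everything else on the counter in its place.

Things in the scene. Friction and masses are not known exactly. Their poses are not given: they have to be found in the camera images.
- tin_a: closed round aluminium tin with lid and plain pale label, one of three that look alike: 56 mm across, 85 mm tall, standing on the counter (z = 0). Origin: centre of its underside, z up. Rigid, its load does not shift; grip it anywhere on its side. Two of the tins weigh 0.24 to 0.30 kg each, the third 0.49 to 0.61 kg; which one cannot be seen.
- tin_b: closed round aluminium tin with lid and plain pale label, one of three that look alike: 56 mm across, 85 mm tall, standing on the counter (z = 0). Origin: centre of its underside, z up. Rigid, its load does not shift; grip it anywhere on its side. Two of the tins weigh 0.24 to 0.30 kg each, the third 0.49 to 0.61 kg; which one cannot be seen.
- tin_c: closed round aluminium tin with lid and plain pale label, one of three that look alike: 56 mm across, 85 mm tall, standing on the counter (z = 0). Origin: centre of its underside, z up. Rigid, its load does not shift; grip it anywhere on its side. Two of the tins weigh 0.24 to 0.30 kg each, the third 0.49 to 0.61 kg; which one cannot be seen.
- step: low flat-topped display step of pale wood, fixed to the counter: 100 mm deep (its own x), 290 mm long (its own y), 30 mm high. Origin: centre of its underside, on the counter; z up, so its top is 30 mm above the origin. Its length runs across in front of the robot, turned up to 0.2 rad.
- ink: bystander: small ink jar, black cap, 38 mm across, 55 mm tall, standing between two of the tins' starting places. Origin: centre of its underside.
- eraser: bystander: white eraser in a card sleeve, 55 x 24 x 14 mm, lying between two of the tins' starting places. Origin: centre of its underside.
- tape: bystander: roll of paper tape lying flat, 90 mm across, 20 mm high, on the left. Origin: centre of its underside.
- sketchbook: bystander: black sketchbook lying flat, 148 x 105 x 16 mm, on the right. Origin: centre of its underside.
- paint1: bystander: white paint bottle, 52 mm across, 130 mm tall, to the left of the step. Origin: centre of its underside.
- paint2: bystander: second white paint bottle, 52 mm across, 130 mm tall, further left. Origin: centre of its underside.
- gluejar: bystander: squat amber glass jar with a black lid, 72 mm across, 50 mm tall, to the right of the step. Origin: centre of its underside.

How it is judged:
By the outcome, as a careful person would: the job done as asked, in the order asked, and still so for the second after the job is handed in, while the arm keeps its last pose, push and grip.
It also fails if it takes over 67 s, if anything falls off the work surface, if the arm or the gripper's body presses on something with over 40 N, if the wrist force passes 120 N, or if a joint passes its speed limit or range.

### The arm

A 6-joint arm with a two-finger parallel gripper is mounted at the origin on the work surface. World frame = base frame: x ahead of the robot, y to its left, z up, the work surface at z = 0. Lengths are in m, angles in degrees, forces in N, time in s.
With the tool pointing down it reaches from about 0.4 to 0.825 m from the base axis. Payload 7 kg.
Tool frame: the origin (TCP) lies midway between the tips of the shut fingers; the grasp point (between the pads) lies r.grip_depth behind it (r.grip_depth is the distance from the TCP to the grasp point, in m); z points along the fingers, y is the line along which they close (so a half turn about z gives the same grasp; the last joint's range is limited). The gripper opens to 88 mm and grips with 3 to 60 N. Pads are 19 mm wide; open, the fingers measure 130 mm over their backs; the gripper's body (78 mm by 193 mm) begins 47 mm behind the grasp point.
Start: joints at [87.382, 20.546, 0.682, 0, -70.136, -16.507], TCP at [0.221, 0.638, 0.227] pointing down, gripper open.
Joint ranges: [-176.03, 176.03], [-82.01, 121.73], [-58.28, 71.71], [-173.87, 95.51], [-174.79, -0.11], [-173.66, 173.66]. Speed limits (degrees/s): [136.94, 136.94, 172.46, 180, 180, 180].

### API

Orientations are given as [roll, pitch, yaw] about the fixed x, y, z axes, in that order (R = Rz(yaw) Ry(pitch) Rx(roll)).
In Python, from plant import r gives the robot as it stands.
- The arm moves only by the tool pendant, called after "Request:" in YAML: its name, and indented under it one key for each argument. Schema: {"type":"object","properties":{"offsets":{"type":"array","items":{"type":"array","items":{"type":"number"},"minItems":6,"maxItems":6},"minItems":1,"maxItems":12},"finger_gap":{"type":"number"},"clamp_n":{"type":"number"},"only":{"type":"string"},"quiet":{"type":"boolean"},"lines":{"type":"string"}},"required":["offsets"],"additionalProperties":false}. offsets is a list of rows, 1 to 12 of them, each of 6 numbers: dx, dy, dz in cm, then a rotation vector rx, ry, rz in degrees; each row is the pose to reach, as a shift and turn from the pose commanded when the call began, along the tool's axes at that moment; what a row does not reach only later rows make up. A row lasts 1/12 s, in which the tool goes at most 0.0417 m and 7.16 degrees, less where a joint would pass 70% of its speed; a pose out of reach is approached as far as the arm can. finger_gap is the finger opening in m, set as the call begins (left out keeps the last). The fingers move at their own pace and stop on an object; clamp_n is the grip in N (left out, the last holds). Time passes only in rows, so rows that do not move let the fingers close. The tool returns the time, the measured TCP pose, the force, the opening and the grip force at its end. only (a regular expression) keeps the lines of the reply that match it, lines (a string "A,B") keeps lines A to B, and quiet returns only ok. Input that does not fit is refused with a message, and nothing moves.
- r.get_state(): the state, without advancing time (a new reading comes with each control period).
- r.capture(name): name is "side" or "top"; returns a dict with "frame" (480x640x3 uint8, red, green, blue), "z_map" (480x640 float32, m along the optical axis (not along the pixel's ray), 0 where there is no reading), "fx", "fy", "cx", "cy" (pixels), "D" ([k1, k2, p1, p2, k3] as OpenCV has them; the pictures are not rectified), "cam_to_world" (4x4, takes a point from camera to world coordinates). Camera axes: x right, y down, z forward; pixel columns grow to the right and rows downward; lengths in m; the calibration is good to about 2 mm. A picture is of the moment at which its call begins.
- r.close_job(): hands the job in; it is judged then, once.
The state is a dict: "time_s": time; "joints": joint angles; "qd": joint speeds; "joint_torque": joint torques, N m; "tcp_pos": TCP position; "eef_rot": TCP orientation; "contact_force": force on the tool from outside, world axes, zero at the start; "moment": the same for the moment, N m; "gripper_width": finger opening in m; "gripper_force": force on a finger pad.
Only numpy, scipy, OpenCV 4.12 (cv2) and the standard library are available. Lean on these libraries where they do the work, as an engineer would, in place of code of your own. Each camera call takes 0.05 s, during which the arm holds its last target. There are 200 camera calls.

## Working session

There is one attempt and no reset: what is moved stays moved. The work goes in short steps, Python scripts to look and compute and a tool call to move; the robot and the scene stay as the last step left them, time stands still between calls to the robot, and variables do not carry over. Pictures are saved under pics/ and viewed, at most 10 in all, crops included, and the job is handed in when it is done.

```bash
ls; mkdir -p pics
```

Create h.py:
```python
import numpy as np,cv2
from plant import r
def cap(n,f=None):
    c=r.capture(n)
    if f: cv2.imwrite(f'pics/{f}.png',c['frame'][:,:,::-1])
    return c
def cloud(c):
    K=np.array([[c['fx'],0,c['cx']],[0,c['fy'],c['cy']],[0,0,1.]]);h,w=c['z_map'].shape
    u,v=np.meshgrid(np.arange(w),np.arange(h))
    p=cv2.undistortPoints(np.stack([u,v],-1).reshape(-1,1,2).astype(np.float64),K,np.array(c['D'])).reshape(h,w,2)
    z=c['z_map'][...,None]; P=np.concatenate([p*z,z],-1); T=np.array(c['cam_to_world'])
    W=P@T[:3,:3].T+T[:3,3]; W[c['z_map']==0]=np.nan
    return W
```

Run:
```python
from h import *
s=r.get_state();print(s,r.grip_depth)
c=cap('top','top0');print(c['cam_to_world'],c['fx'],c['D']); W=cloud(c)
d=cap('side','side0');print(d['cam_to_world'])
# height map segments
for lo,hi in [(0.075,0.095),(0.12,0.14),(0.045,0.06),(0.024,0.036),(0.008,0.023)]:
    m=((W[...,2]>lo)&(W[...,2]<hi)).astype(np.uint8)
    n,l,st,ce=cv2.connectedComponentsWithStats(m)
    for i in range(1,n):
        if st[i,4]>120:
            q=W[l==i]; (cx,cy),(w,h),a=cv2.minAreaRect(q[:,:2].astype(np.float32))
            print(lo,st[i,4],ce[i].round(),np.round([cx,cy,w,h,a],3),np.median(q[:,2]).round(3),c['frame'][l==i].mean(0).round())
```

```text
pics
{'time_s': 0.0, 'joints': array([ 8.73812989e+01,  2.05916117e+01,  6.33375638e-01, -2.15208755e-02,
       -7.01367686e+01, -1.65078336e+01]), 'qd': array([-0.00829938,  0.06486191, -0.00773576,  0.0171871 , -0.00846948,
        0.00638867]), 'joint_torque': array([ 6.23291089e-05, -5.82719707e+01,  2.93037558e+01,  6.99671522e+00,
        6.81251142e-03, -1.67617941e-04]), 'tcp_pos': array([0.22101298, 0.63725863, 0.22561328]), 'eef_rot': array([ 1.79903162e+02, -7.60103678e-03, -1.91338573e+01]), 'contact_force': array([-0.78567246, -0.6633599 ,  1.30616336]), 'moment': array([-0.013314  , -0.0164582 ,  0.02748023]), 'gripper_force': 0.0, 'gripper_width': 0.08757020902648083} 0.0188
[[-0.0406119  -0.96940168  0.24209722  0.29322883]
 [-0.99916791  0.04031388 -0.00618664  0.01375531]
 [-0.00376253 -0.24214703 -0.97023227  1.15092766]
 [ 0.          0.          0.          1.        ]] 475.328617947512 [-0.02689854  0.          0.          0.          0.        ]
[[-0.966312   -0.19312708  0.17012656  0.3823685 ]
 [-0.25722827  0.70248608 -0.66358642  0.68470311]
 [ 0.00864497 
[... 3153 characters left out ...]
3.]
0.008 2577 [501. 262.] [ 0.495 -0.434  0.107  0.15  85.53 ] 0.016 [50. 50. 49.]
0.008 441 [166. 280.] [ 0.484  0.381  0.087  0.088 54.237] 0.019 [129. 130. 123.]
0.008 235 [579. 298.] [ 0.4   -0.61   0.159  0.006  0.381] 0.015 [102. 102.  98.]
0.008 199 [634. 284.] [ 0.421 -0.736  0.109  0.041  1.077] 0.015 [114. 114. 110.]
0.008 244 [608. 296.] [ 0.402 -0.681  0.151  0.026  8.809] 0.016 [113. 113. 109.]
0.008 244 [376. 294.] [ 0.429 -0.123  0.055  0.025 18.823] 0.014 [114. 104.  91.]
0.008 746 [ 83. 371.] [2.8300e-01 5.7000e-01 1.7000e-02 2.6200e-01 8.9317e+01] 0.016 [110. 110. 102.]
0.008 1747 [330. 455.] [ 7.2000e-02 -1.0000e-03  2.2800e-01  9.3000e-02  8.7789e+01] 0.013 [76. 67. 61.]
```

View pics/top0.png

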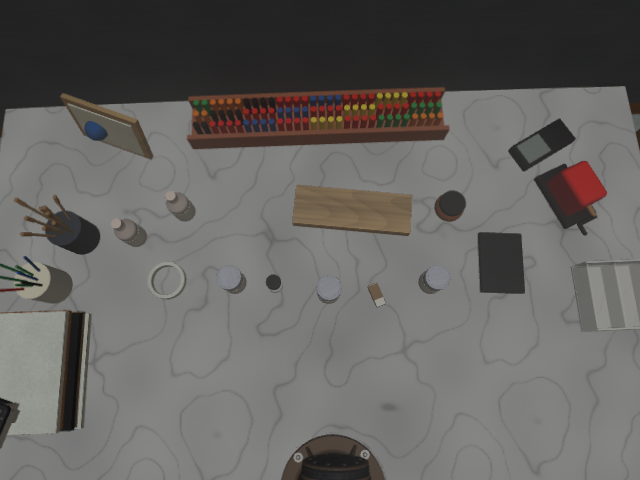

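View pics/side0.png

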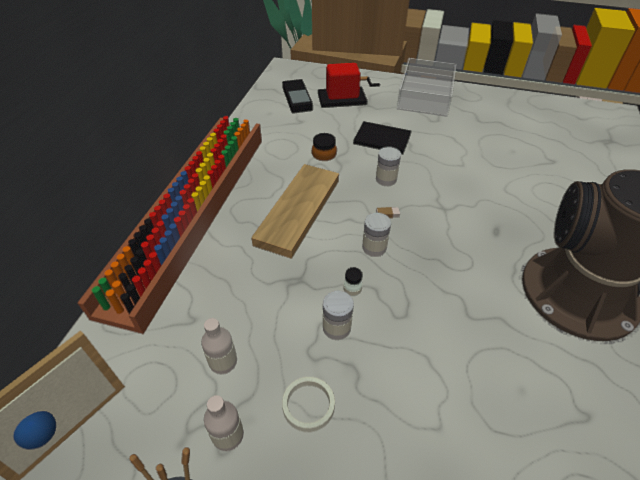

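The top view shows the tins at about (230,278), (329,288) and (436,278), with the step centred at (352,209). The ink jar (273,283) and the eraser (377,294) sit between the tins, and nothing stands on the step. The side view shows the same layout. The depth map gives tin positions L (0.475, 0.218), M (0.441, -0.010) and R (0.454, -0.256), and the step at (0.642, -0.077) with yaw -7.7°.

I'll use one tool yaw of -97.7° throughout, so the fingers close across the row.

Create go.py:
```python
import sys,numpy as np
from scipy.spatial.transform import Rotation as R
from plant import r
def rel(x,y,z,yaw=-97.7):
    s=r.get_state(); C=R.from_euler('xyz',s['eef_rot'],degrees=True); T=R.from_euler('xyz',[180,0,yaw],degrees=True)
    d=C.inv().apply(np.array([x,y,z])-s['tcp_pos']); w=(C.inv()*T).as_rotvec(degrees=True)
    print('shift',d.round(4),'rot',w.round(2),'t',round(s['time_s'],2),'F',s['contact_force'].round(2),'w',round(s['gripper_width'],4))
if __name__=='__main__': rel(*map(float,sys.argv[1:]))
```

```bash
python3 go.py 0.475 0.218 0.15
```

```text
shift [0.3773 0.3128 0.0762] rot [ 6.000e-02 -7.000e-02  7.857e+01] t 0.1 F [ 0.59  0.51 -0.28] w 0.0875
```

Units first: shifts go in cm. So 0.377 m is 37.7, 0.313 m is 31.3.

Request:
pendant:
  offsets:
    - [19,15.6,0,0,0,39]
    - [19,15.6,0,0,0,39]
    - [19,15.6,0,0,0,39]
    - [19,15.6,0,0,0,39]
    - [19,15.6,0,0,0,39]
    - [19,15.6,0,0,0,39]
    - [37.7,31.3,5,0,0,78.6]
    - [37.7,31.3,5,0,0,78.6]
    - [37.7,31.3,5,0,0,78.6]
    - [37.7,31.3,5,0,0,78.6]
    - [37.7,31.3,5,0,0,78.6]
    - [37.7,31.3,5,0,0,78.6]
  finger_gap: 0.088
  clamp_n: 5

```text
time_s: 1.1
tcp_pos: [0.4752, 0.2165, 0.1762]
eef_rot: [180.0, 0.0, -98.1]
contact_force: [0.5, 0.7, 0.1]
gripper_width: 0.0875
gripper_force: 0.0
```

```bash
python3 go.py 0.475 0.218 0.039
```

```text
shift [-0.0015  0.0004  0.1372] rot [ 0.    0.01 -0.41] t 1.1 F [0.51 0.7  0.1 ] w 0.0875
```

Request:
pendant:
  offsets:
    - [-0.15,0,3.5,0,0,0]
    - [-0.15,0,7,0,0,0]
    - [-0.15,0,10.5,0,0,0]
    - [-0.15,0,12.5,0,0,0]
    - [-0.15,0,13.7,0,0,0]
    - [-0.15,0,13.7,0,0,0]

```text
time_s: 1.6
tcp_pos: [0.4733, 0.2182, 0.0365]
eef_rot: [179.8, -0.3, -97.8]
contact_force: [-0.2, -0.3, 0.7]
gripper_width: 0.0877
gripper_force: 0.0
```

Request:
pendant:
  offsets:
    - [0,0,0,0,0,0]
    - [0,0,0,0,0,0]
    - [0,0,0,0,0,0]
    - [0,0,0,0,0,0]
    - [0,0,0,0,0,0]
    - [0,0,0,0,0,0]
  finger_gap: 0.03
  clamp_n: 35

```text
time_s: 2.1
tcp_pos: [0.475, 0.2202, 0.0403]
eef_rot: [-180.0, 0.1, -97.7]
contact_force: [-3.3, -0.0, 5.0]
gripper_width: 0.0555
gripper_force: 35.0
```

```bash
python3 go.py 0.475 0.218 0.039
```

```text
shift [ 0.0022 -0.0002  0.0013] rot [-0.03  0.05 -0.03] t 2.1 F [-3.28 -0.04  4.97] w 0.0555
```

Create wt.py:
```python
import numpy as np
from plant import r
f=[];q=[]
for i in range(6):
    r.capture('top'); s=r.get_state(); f.append(s['contact_force']);q.append(s['joint_torque'])
print('F',np.mean(f,0).round(2),np.std(f,0).round(2),'tau',np.mean(q,0).round(2)[:5])
```

```text
(no output)
```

Request:
pendant:
  offsets:
    - [0,0,-1,0,0,0]
    - [0,0,-3,0,0,0]
    - [0,0,-5.5,0,0,0]
    - [0,0,-7.5,0,0,0]
    - [0,0,-8,0,0,0]
    - [0,0,-8,0,0,0]
    - [0,0,-8,0,0,0]
    - [0,0,-8,0,0,0]

```text
time_s: 2.77
tcp_pos: [0.4742, 0.2193, 0.1184]
eef_rot: [179.9, -0.1, -97.7]
contact_force: [-0.0, -0.0, -3.3]
gripper_width: 0.0555
gripper_force: 35.0
```

```bash
python3 wt.py
```

Run:
```python
from go import *
c=np.array([.642,-.077]);u=np.array([.134,.991])
for k in (-1,0,1): print((c+k*.067*u).round(4))
p=c+.067*u; rel(*p,.13)
```

```text
F [ 0.15 -0.   -2.64] [0.28 0.55 0.31] tau [-1.000e-02 -4.311e+01  2.528e+01  6.220e+00 -5.000e-02]
[ 0.633  -0.1434]
[ 0.642 -0.077]
[ 0.651  -0.0106]
shift [ 0.2046 -0.2055 -0.011 ] rot [ 0.04 -0.06 -0.03] t 3.07 F [ 0.15  1.06 -2.21] w 0.0556
```

Scaled: -0.2055 m is -20.55, 0.2046 m is 20.46.

Request:
pendant:
  offsets:
    - [1.2,-1.2,0,0,0,0]
    - [3.5,-3.5,0,0,0,0]
    - [6,-6,0,0,0,0]
    - [8.5,-8.5,0,0,0,0]
    - [11,-11,0,0,0,0]
    - [13.5,-13.5,0,0,0,0]
    - [16,-16,0,0,0,0]
    - [18,-18,0,0,0,0]
    - [19.5,-19.5,0,0,0,0]
    - [20.46,-20.55,0,0,0,0]
    - [20.46,-20.55,0,0,0,0]
    - [20.46,-20.55,0,0,0,0]

```text
time_s: 4.07
tcp_pos: [0.6509, -0.0109, 0.1188]
eef_rot: [179.9, -0.0, -97.8]
contact_force: [-0.2, -1.1, -3.2]
gripper_width: 0.0555
gripper_force: 35.0
```

```bash
python3 go.py 0.651 -0.0106 0.069;python3 wt.py; python3 go.py 0.651 -0.0106 0.069
```

```text
shift [-0.0003 -0.0001  0.0498] rot [ 0.07 -0.02 -0.1 ] t 4.07 F [-0.21 -1.11 -3.18] w 0.0555
F [-0.25 -0.02 -3.06] [0.35 0.48 0.34] tau [ -0.48 -59.55  27.18   6.7    0.  ]
shift [ 0.0011 -0.0003  0.0508] rot [-0.01  0.01  0.05] t 4.37 F [-0.42 -0.58 -2.88] w 0.0556
```

Tin L reads about 2.8 N, so it is a light one. Lowering it gently.

Request:
pendant:
  offsets:
    - [0,0,1.5,0,0,0]
    - [0,0,3,0,0,0]
    - [0,0,3.8,0,0,0]
    - [0,0,4.2,0,0,0]
    - [0,0,4.5,0,0,0]
    - [0,0,4.65,0,0,0]
    - [0,0,4.75,0,0,0]
    - [0,0,4.85,0,0,0]
    - [0,0,4.85,0,0,0]

```text
time_s: 5.12
tcp_pos: [0.6513, -0.0104, 0.0714]
eef_rot: [-180.0, 0.0, -97.7]
contact_force: [0.0, 0.1, -2.9]
gripper_width: 0.0558
gripper_force: 35.0
```

```bash
python3 wt.py; python3 go.py 0.651 -0.0106 0.069
```

```text
F [ 0.26 -0.16 -2.85] [0.76 0.31 0.18] tau [ 1.000e-02 -6.177e+01  2.526e+01  6.220e+00  0.000e+00]
shift [0.0002 0.0002 0.0022] rot [-0.02  0.01 -0.03] t 5.42 F [-0.84 -0.11 -2.94] w 0.0555
```

Still hanging free, so I'll go down 1 mm at a time.

Scaled: 0.001 m is 0.1, 0.0005 m is 0.05.

Request:
pendant:
  offsets:
    - [0,0,0.05,0,0,0]
    - [0,0,0.1,0,0,0]
    - [0,0,0.1,0,0,0]

```text
time_s: 5.67
tcp_pos: [0.6512, -0.0104, 0.0704]
eef_rot: [-180.0, -0.0, -97.7]
contact_force: [-0.8, 0.4, 0.1]
gripper_width: 0.0555
gripper_force: 35.0
```

Request:
pendant:
  offsets:
    - [0,0,0.05,0,0,0]
    - [0,0,0.1,0,0,0]
    - [0,0,0.1,0,0,0]
  only: "tcp|cont"

```text
tcp_pos: [0.6512, -0.0104, 0.0703]
contact_force: [-4.1, 0.7, 7.8]
```

Scaled: 0.001 m is 0.1, 0.0005 m is 0.05.

Request:
pendant:
  offsets:
    - [0,0,0.05,0,0,0]
    - [0,0,0.1,0,0,0]
    - [0,0,0.1,0,0,0]
  only: "tcp|cont"

```text
tcp_pos: [0.6512, -0.0105, 0.0703]
contact_force: [-7.6, 0.8, 14.3]
```

```bash
python3 wt.py
```

```text
F [-6.8   1.03 14.17] [0.25 0.44 0.42] tau [ -0.66 -52.    23.33   5.41   2.48]
```

Scaled: -0.002 m is -0.2, -0.001 m is -0.1.

Request:
pendant:
  offsets:
    - [0,0,-0.1,0,0,0]
    - [0,0,-0.2,0,0,0]
    - [0,0,-0.2,0,0,0]
  only: "tcp|cont"

```text
tcp_pos: [0.6513, -0.0104, 0.0704]
contact_force: [-1.9, 1.3, 3.8]
```

Request:
pendant:
  offsets:
    - [0,0,0,0,0,0]
    - [0,0,0,0,0,0]
    - [0,0,0,0,0,0]
    - [0,0,0,0,0,0]
    - [0,0,0,0,0,0]
  finger_gap: 0.088

```text
time_s: 7.13
tcp_pos: [0.6512, -0.0104, 0.0699]
eef_rot: [180.0, -0.0, -97.7]
contact_force: [0.2, -0.5, -0.5]
gripper_width: 0.0826
gripper_force: 0.0
```

```bash
python3 go.py 0.441 -0.010 0.185
```

```text
shift [ 0.0278  0.2084 -0.1151] rot [ 0.   -0.01 -0.02] t 7.13 F [ 0.16 -0.5  -0.48] w 0.0826
```

Scaled: 0.0278 m is 2.78, 0.2084 m is 20.84.

Request:
pendant:
  offsets:
    - [0,0,-3,0,0,0]
    - [0,0,-6,0,0,0]
    - [0,0,-9,0,0,0]
    - [0.5,3,-10,0,0,0]
    - [1,7,-10,0,0,0]
    - [1.5,11,-10,0,0,0]
    - [2,15,-10,0,0,0]
    - [2.5,19,-10,0,0,0]
    - [2.78,20.84,-10,0,0,0]
    - [2.78,20.84,-9,0,0,0]
    - [2.78,20.84,-9,0,0,0]
  only: "time|tcp"

```text
time_s: 8.05
tcp_pos: [0.4395, -0.01, 0.1598]
```

Run:
```python
from h import *
from go import rel
c=cap('side','s1');c=cap('top');W=cloud(c)
m=((W[...,2]>0.11)&(W[...,2]<0.12)&(abs(W[...,0]-.65)<.05)&(abs(W[...,1]+.01)<.05)); q=W[m];print(len(q),cv2.minAreaRect(q[:,:2].astype(np.float32)),np.median(q[:,2]))
rel(.441,-.010,.04)
```

```text
155 ((0.6677336692810059, -0.00944153219461441), (0.022216835990548134, 0.05252249911427498), 12.997617721557617) 0.11492416995493526
shift [0.0002 0.0002 0.1204] rot [-0.02  0.   -0.  ] t 8.15 F [-0.01  0.32  0.72] w 0.0876
```

View pics/s1.png

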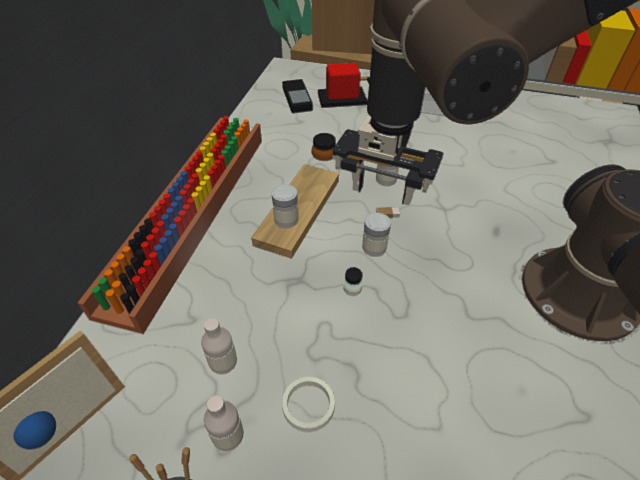

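The first tin stands upright on the step at (286,205). The open gripper, around (390,165), is above the middle tin at (376,235). I'll grasp that one and weigh it.

Request:
pendant:
  offsets:
    - [0,0,3.5,0,0,0]
    - [0,0,7,0,0,0]
    - [0,0,10,0,0,0]
    - [0,0,11.5,0,0,0]
    - [0,0,12,0,0,0]
    - [0,0,12,0,0,0]
  clamp_n: 5
  only: "tcp|cont"

```text
tcp_pos: [0.4408, -0.0102, 0.0389]
contact_force: [-0.5, 0.7, -0.0]
```

Request:
pendant:
  offsets:
    - [0,0,0,0,0,0]
    - [0,0,0,0,0,0]
    - [0,0,0,0,0,0]
    - [0,0,0,0,0,0]
    - [0,0,0,0,0,0]
    - [0,0,0,0,0,0]
  finger_gap: 0.03
  clamp_n: 35

```text
time_s: 9.15
tcp_pos: [0.4408, -0.0099, 0.0406]
eef_rot: [-180.0, 0.0, -97.7]
contact_force: [-3.5, 1.0, 6.0]
gripper_width: 0.0558
gripper_force: 35.0
```

Request:
pendant:
  offsets:
    - [0,0,-1,0,0,0]
    - [0,0,-3,0,0,0]
    - [0,0,-5.5,0,0,0]
    - [0,0,-7.5,0,0,0]
    - [0,0,-8,0,0,0]
    - [0,0,-8,0,0,0]
    - [0,0,-8,0,0,0]
    - [0,0,-8,0,0,0]

```text
time_s: 9.82
tcp_pos: [0.4396, -0.0103, 0.1185]
eef_rot: [179.9, -0.1, -97.8]
contact_force: [0.0, 0.3, -5.7]
gripper_width: 0.0559
gripper_force: 35.0
```

```bash
python3 wt.py;python3 go.py 0.642 -0.077 0.12
```

```text
F [ 0.39  0.3  -5.96] [0.19 0.88 0.52] tau [-0.000e+00 -3.233e+01  2.566e+01  6.480e+00 -1.000e-02]
shift [ 0.0393 -0.2086 -0.0007] rot [ 0.06 -0.03 -0.03] t 10.12 F [ 0.32  0.15 -6.79] w 0.0555
```

The middle tin reads about 6 N, so it is the heavy one. It goes in the centre slot.

Request:
pendant:
  offsets:
    - [1.2,-0.5,0,0,0,0]
    - [2.7,-2,0,0,0,0]
    - [3.6,-4.5,0,0,0,0]
    - [3.93,-7,0,0,0,0]
    - [3.93,-9.5,0,0,0,0]
    - [3.93,-12,0,0,0,0]
    - [3.93,-14.5,0,0,0,0]
    - [3.93,-17,0,0,0,0]
    - [3.93,-19,0,0,0,0]
    - [3.93,-20.2,0,0,0,0]
    - [3.93,-20.86,0,0,0,0]
    - [3.93,-20.86,0,0,0,0]
  only: "tcp|cont"

```text
tcp_pos: [0.643, -0.0771, 0.1189]
contact_force: [1.0, -0.9, -5.7]
```

```bash
python3 wt.py; python3 go.py 0.642 -0.077 0.0705
```

```text
F [-0.38  0.01 -5.73] [0.76 0.28 0.43] tau [-1.000e-01 -6.048e+01  2.855e+01  7.190e+00  6.000e-02]
shift [ 0.0002 -0.0004  0.0499] rot [-0.    0.01 -0.01] t 11.42 F [ 0.31 -0.18 -5.66] w 0.0558
```

Request:
pendant:
  offsets:
    - [0,0,1.5,0,0,0]
    - [0,0,3,0,0,0]
    - [0,0,3.8,0,0,0]
    - [0,0,4.2,0,0,0]
    - [0,0,4.5,0,0,0]
    - [0,0,4.65,0,0,0]
    - [0,0,4.75,0,0,0]
    - [0,0,4.75,0,0,0]
    - [0,0,4.75,0,0,0]
  only: "tcp|cont"

```text
tcp_pos: [0.6426, -0.0769, 0.0731]
contact_force: [0.2, -0.3, -5.9]
```

Request:
pendant:
  offsets:
    - [0,0,0.05,0,0,0]
    - [0,0,0.1,0,0,0]
    - [0,0,0.1,0,0,0]
  only: "tcp|cont"

```text
tcp_pos: [0.6423, -0.0769, 0.0717]
contact_force: [-1.0, 0.2, -5.7]
```

Request:
pendant:
  offsets:
    - [0,0,0.03,0,0,0]
    - [0,0,0.07,0,0,0]
    - [0,0,0.07,0,0,0]
  only: "tcp|cont"

```text
tcp_pos: [0.6422, -0.0769, 0.0708]
contact_force: [-0.0, 0.1, -6.8]
```

Request:
pendant:
  offsets:
    - [0,0,0.03,0,0,0]
    - [0,0,0.07,0,0,0]
    - [0,0,0.07,0,0,0]
  only: "tcp|cont"

```text
tcp_pos: [0.6423, -0.077, 0.0707]
contact_force: [-2.5, 1.2, 0.7]
```

Request:
pendant:
  offsets:
    - [0,0,0,0,0,0]
    - [0,0,0,0,0,0]
  only: "tcp|cont"

```text
tcp_pos: [0.6423, -0.0769, 0.0707]
contact_force: [-3.9, 1.1, 2.5]
```

Scaled: -0.0004 m is -0.04.

Request:
pendant:
  offsets:
    - [0,0,-0.04,0,0,0]
    - [0,0,-0.04,0,0,0]
    - [0,0,-0.04,0,0,0]
    - [0,0,-0.04,0,0,0]
    - [0,0,-0.04,0,0,0]
    - [0,0,-0.04,0,0,0]
  finger_gap: 0.088
  only: "tcp|cont|wid"

```text
tcp_pos: [0.6425, -0.0769, 0.0706]
contact_force: [0.1, 0.1, 1.1]
gripper_width: 0.0865
```

```bash
python3 go.py 0.454 -0.256 0.16
```

```text
shift [ 0.2028  0.1627 -0.0895] rot [-0.02  0.   -0.02] t 13.58 F [0.07 0.08 1.08] w 0.0865
```

Scaled: 0.2028 m is 20.28, 0.19 m is 19.

Request:
pendant:
  offsets:
    - [0,0,-3,0,0,0]
    - [0,0,-6,0,0,0]
    - [0,0,-9,0,0,0]
    - [2,1.6,-10,0,0,0]
    - [5,4,-10,0,0,0]
    - [8,6.4,-10,0,0,0]
    - [11,8.8,-10,0,0,0]
    - [14,11.2,-10,0,0,0]
    - [17,13.6,-10,0,0,0]
    - [19,15.3,-10,0,0,0]
    - [20.28,16.27,-8.95,0,0,0]
    - [20.28,16.27,-8.95,0,0,0]
  only: "time|tcp"

```text
time_s: 14.58
tcp_pos: [0.4508, -0.2573, 0.1591]
```

Run:
```python
from h import *
from go import rel
c=cap('top','t2');W=cloud(c)
m=((W[...,2]>0.107)&(W[...,2]<0.122)&(abs(W[...,0]-.645)<.06)&(abs(W[...,1]+.045)<.09)).astype(np.uint8)
n,l,st,ce=cv2.connectedComponentsWithStats(m)
for i in range(1,n):
    if st[i,4]>50: q=W[l==i];print(st[i],cv2.minAreaRect(q[:,:2].astype(np.float32)))
rel(.454,-.256,.04)
```

```text
[315 183  12  24 185] ((0.6544697284698486, 0.0026977937668561935), (0.022923484444618225, 0.05542401224374771), 79.78306579589844)
shift [-0.001  -0.0017  0.1197] rot [ 0.05  0.01 -0.16] t 14.63 F [ 0.47  0.38 -0.14] w 0.0876
```

View pics/t2.png

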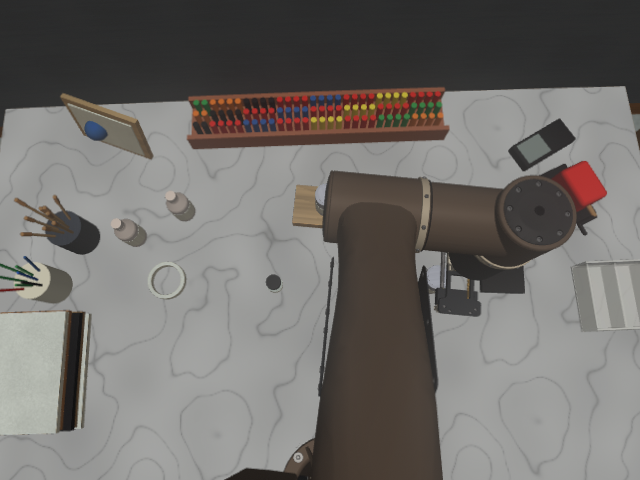

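The arm hides most of the row in this view. The right tin's edge shows at (435,277) beside the gripper at (458,285). The open fingers are in place, so I'll descend.

Request:
pendant:
  offsets:
    - [-0.1,-0.1,3.5,0,0,0]
    - [-0.1,-0.1,7,0,0,0]
    - [-0.1,-0.1,10,0,0,0]
    - [-0.1,-0.1,11.5,0,0,0]
    - [-0.1,-0.1,12,0,0,0]
    - [-0.1,-0.1,12,0,0,0]
  clamp_n: 5
  only: "tcp|cont"

```text
tcp_pos: [0.455, -0.2547, 0.039]
contact_force: [0.3, -0.8, 0.9]
```

Request:
pendant:
  offsets:
    - [0,0,0,0,0,0]
    - [0,0,0,0,0,0]
    - [0,0,0,0,0,0]
    - [0,0,0,0,0,0]
    - [0,0,0,0,0,0]
    - [0,0,0,0,0,0]
  finger_gap: 0.03
  clamp_n: 35

```text
time_s: 15.63
tcp_pos: [0.4551, -0.2552, 0.0407]
eef_rot: [-180.0, -0.0, -97.7]
contact_force: [-0.9, 1.6, 4.0]
gripper_width: 0.0556
gripper_force: 35.0
```

Request:
pendant:
  offsets:
    - [0,0,-1,0,0,0]
    - [0,0,-3,0,0,0]
    - [0,0,-5.5,0,0,0]
    - [0,0,-7.5,0,0,0]
    - [0,0,-8,0,0,0]
    - [0,0,-8,0,0,0]
    - [0,0,-8,0,0,0]
    - [0,0,-8,0,0,0]
  only: "tcp|cont|wid"

```text
tcp_pos: [0.4539, -0.2549, 0.1189]
contact_force: [-0.3, -0.3, -3.9]
gripper_width: 0.0552
```

```bash
python3 wt.py;python3 go.py 0.633 -0.1434 0.12
```

```text
F [-0.09  0.04 -2.92] [0.31 0.35 0.16] tau [-1.000e-02 -4.284e+01  2.531e+01  6.200e+00  3.000e-02]
shift [-0.1347 -0.1617 -0.0008] rot [ 0.07 -0.   -0.03] t 16.6 F [-0.56 -0.26 -3.04] w 0.0551
```

Light again at 2.9 N, which confirms that the middle tin is the heaviest. This one goes in the right slot, lined up with it first and then moved in across the row.

Scaled: -0.1617 m is -16.17, -0.1347 m is -13.47.

Request:
pendant:
  offsets:
    - [-1.2,-0.5,0,0,0,0]
    - [-3.5,-1.5,0,0,0,0]
    - [-6.5,-2.7,0,0,0,0]
    - [-9.5,-4,0,0,0,0]
    - [-11.7,-5.5,0,0,0,0]
    - [-13,-7.5,0,0,0,0]
    - [-13.47,-9.8,0,0,0,0]
    - [-13.47,-12.2,0,0,0,0]
    - [-13.47,-14.3,0,0,0,0]
    - [-13.47,-15.6,0,0,0,0]
    - [-13.47,-16.17,0,0,0,0]
    - [-13.47,-16.17,0,0,0,0]
  only: "tcp|cont"

```text
tcp_pos: [0.6341, -0.143, 0.1191]
contact_force: [-0.2, -0.2, -2.8]
```

```bash
python3 wt.py; python3 go.py 0.633 -0.1434 0.0705
```

```text
F [-0.23  0.29 -2.49] [0.55 0.49 0.48] tau [ 6.000e-02 -5.893e+01  2.738e+01  6.690e+00  5.000e-02]
shift [ 0.     -0.0003  0.0499] rot [-0.01  0.01 -0.03] t 17.9 F [-0.09  0.35 -1.56] w 0.0559
```

Scaled: 0.0485 m is 4.85, 0.048 m is 4.8.

Request:
pendant:
  offsets:
    - [0,0,1.5,0,0,0]
    - [0,0,3,0,0,0]
    - [0,0,3.8,0,0,0]
    - [0,0,4.2,0,0,0]
    - [0,0,4.5,0,0,0]
    - [0,0,4.65,0,0,0]
    - [0,0,4.75,0,0,0]
    - [0,0,4.8,0,0,0]
    - [0,0,4.85,0,0,0]
    - [0,0,4.85,0,0,0]
  only: "tcp|cont"

```text
tcp_pos: [0.6335, -0.1434, 0.0719]
contact_force: [-0.4, 0.7, -2.1]
```

Request:
pendant:
  offsets:
    - [0,0,0.03,0,0,0]
    - [0,0,0.07,0,0,0]
    - [0,0,0.07,0,0,0]
  only: "tcp|cont"

```text
tcp_pos: [0.6333, -0.1434, 0.0709]
contact_force: [-0.7, 0.5, -2.3]
```

Request:
pendant:
  offsets:
    - [0,0,0.03,0,0,0]
    - [0,0,0.07,0,0,0]
    - [0,0,0.07,0,0,0]
  only: "tcp|cont"

```text
tcp_pos: [0.6334, -0.1434, 0.0708]
contact_force: [-2.3, 1.7, 3.9]
```

Scaled: -0.0004 m is -0.04.

Request:
pendant:
  offsets:
    - [0,0,-0.04,0,0,0]
    - [0,0,-0.04,0,0,0]
    - [0,0,-0.04,0,0,0]
    - [0,0,-0.04,0,0,0]
    - [0,0,-0.04,0,0,0]
    - [0,0,-0.04,0,0,0]
  finger_gap: 0.088
  only: "tcp|cont|wid"

```text
tcp_pos: [0.6334, -0.1434, 0.0705]
contact_force: [-0.4, -0.1, 0.0]
gripper_width: 0.0865
```

Request:
pendant:
  offsets:
    - [0,0,-3,0,0,0]
    - [0,0,-6,0,0,0]
    - [0,0,-10,0,0,0]
    - [0,3,-14,0,0,0]
    - [0,6,-14,0,0,0]
    - [0,10,-14,0,0,0]
    - [0,14,-14,0,0,0]
    - [0,18,-14,0,0,0]
    - [0,18,-14,0,0,0]
  only: "tcp|cont|wid"

```text
tcp_pos: [0.4481, -0.119, 0.2106]
contact_force: [-0.9, -0.0, -1.4]
gripper_width: 0.0877
```

Run:
```python
from h import *
c=cap('side','s3');W=cloud(c)
m=((W[...,2]>0.109)&(W[...,2]<0.121)&(abs(W[...,0]-.645)<.07)&(abs(W[...,1]+.077)<.12)).astype(np.uint8)
n,l,st,ce=cv2.connectedComponentsWithStats(m)
for i in range(1,n):
    if st[i,4]>50: q=W[l==i];print(st[i],cv2.minAreaRect(q[:,:2].astype(np.float32)))
cv2.imwrite('pics/s3c.png',cv2.resize(c['frame'][100:300,200:440,::-1],None,fx=3,fy=3))
```

```bash
python3 go.py 0.642 -0.077 0.17
```

```text
[297 152  24  17 319] ((0.6302284598350525, -0.14423593878746033), (0.0565606951713562, 0.05588369071483612), 69.53926086425781)
[272 168  37  36 748] ((0.6434925198554993, -0.044682666659355164), (0.12413281202316284, 0.0568038709461689), 80.67239379882812)
shift [-0.0672 -0.1828  0.0417] rot [-0.08  0.06 -0.  ] t 20.53 F [1.23 0.49 1.15] w 0.0878
```

View pics/s3c.png

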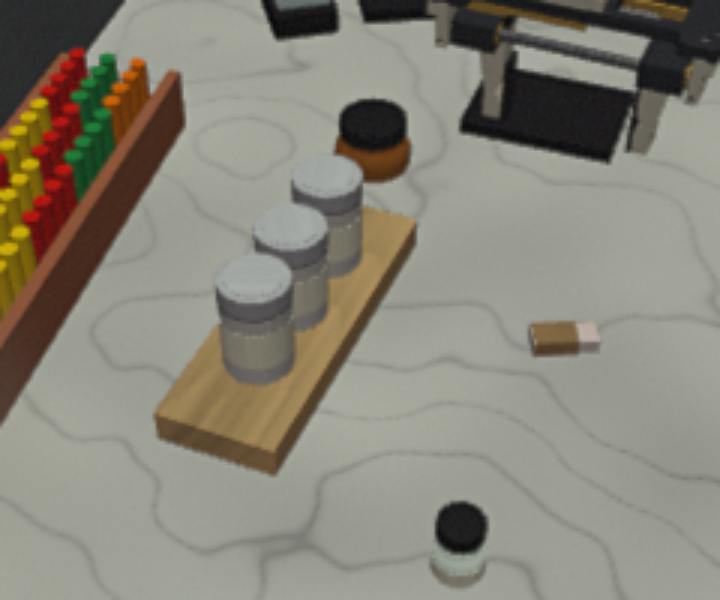

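The row of three stands straight on the step, with tops in the crop at (255,285), (290,235) and (328,185), and the ink jar, eraser and glue jar haven't moved. Next I'll pick up the middle, heavy tin again.

Scaled: -0.1828 m is -18.28, -0.18 m is -18.

Request:
pendant:
  offsets:
    - [-1.5,-3,0,0,0,0]
    - [-3,-6.5,0,0,0,0]
    - [-4.5,-10,0,0,0,0]
    - [-6,-13.5,0,0,0,0]
    - [-6.7,-16.5,1,0,0,0]
    - [-6.72,-18,2.5,0,0,0]
    - [-6.72,-18.28,4.17,0,0,0]
    - [-6.72,-18.28,4.17,0,0,0]
    - [-6.72,-18.28,4.17,0,0,0]
  clamp_n: 5
  only: "tcp|cont|wid"

```text
tcp_pos: [0.6449, -0.0774, 0.1674]
contact_force: [-0.4, 0.5, -0.2]
gripper_width: 0.088
```

```bash
python3 go.py 0.6425 -0.077 0.0725
```

```text
shift [-0.0002  0.0021  0.0949] rot [ 0.17 -0.06 -0.04] t 21.28 F [-0.39  0.51 -0.25] w 0.088
```

Scaled: 0.0955 m is 9.55, 0.092 m is 9.2.

Request:
pendant:
  offsets:
    - [0,0,3,0,0,0]
    - [0,0,6,0,0,0]
    - [0,0,8.2,0,0,0]
    - [0,0,9.2,0,0,0]
    - [0,0,9.55,0,0,0]
    - [0,0,9.55,0,0,0]
    - [0,0,9.55,0,0,0]
  only: "tcp|cont"

```text
tcp_pos: [0.6463, -0.0772, 0.0754]
contact_force: [-0.1, -0.8, 0.5]
```

```bash
python3 go.py 0.6425 -0.077 0.0725
```

```text
shift [0.0003 0.0038 0.0028] rot [-0.15  0.02  0.  ] t 21.87 F [-0.14 -0.75  0.47] w 0.0875
```

Scaled: 0.003 m is 0.3, 0.002 m is 0.2.

Request:
pendant:
  offsets:
    - [0,0.2,0.1,0,0,0]
    - [0,0.3,0.2,0,0,0]
    - [0,0.3,0.2,0,0,0]
    - [0,0.3,0.2,0,0,0]
  only: "tcp|cont"

```text
tcp_pos: [0.6423, -0.0767, 0.072]
contact_force: [0.8, 0.3, -0.4]
```

```bash
python3 go.py 0.6425 -0.077 0.0725
```

```text
shift [ 0.0002 -0.0002 -0.0005] rot [-0.05  0.01 -0.02] t 22.2 F [ 0.83  0.26 -0.38] w 0.0876
```

Request:
pendant:
  offsets:
    - [0,0,0,0,0,0]
    - [0,0,0,0,0,0]
    - [0,0,0,0,0,0]
    - [0,0,0,0,0,0]
    - [0,0,0,0,0,0]
    - [0,0,0,0,0,0]
  finger_gap: 0.03
  clamp_n: 35
  only: "tcp|cont|wid|grip"

```text
tcp_pos: [0.6422, -0.0768, 0.0713]
contact_force: [-0.1, 1.0, 0.4]
gripper_width: 0.0555
gripper_force: 35.0
```

Request:
pendant:
  offsets:
    - [0,0,-0.6,0,0,0]
    - [0,0,-2,0,0,0]
    - [0,0,-4,0,0,0]
    - [0,0,-6.5,0,0,0]
    - [0,0,-9,0,0,0]
    - [0,0,-11.5,0,0,0]
    - [0,0,-13.5,0,0,0]
    - [0,0,-14.7,0,0,0]
    - [0,0,-15,0,0,0]
    - [0,0,-15,0,0,0]
    - [0,0,-15,0,0,0]
    - [0,0,-15,0,0,0]

```text
time_s: 23.7
tcp_pos: [0.6411, -0.0767, 0.2193]
eef_rot: [179.8, -0.0, -97.7]
contact_force: [-0.1, -0.3, -5.8]
gripper_width: 0.0556
gripper_force: 35.0
```

```bash
python3 wt.py
```

```text
F [ 0.13  0.03 -5.79] [0.32 0.32 0.42] tau [ -0.   -58.26  31.39   7.93  -0.  ]
```

Request:
pendant:
  offsets:
    - [0,0,0,0,0,0]
    - [0,0,0,0,0,0]
    - [0,0,0,0,0,0]
    - [0,0,0,0,0,0]
    - [0,0,0,0,0,0]
    - [0,0,0,0,0,0]
  only: "tcp|cont|wid"

```text
tcp_pos: [0.6421, -0.0768, 0.2214]
contact_force: [-0.2, -0.1, -5.8]
gripper_width: 0.0555
```

Run:
```python
from h import *
cap('side','s4'); print(abs(r.get_state()['qd']).max())
```

```text
0.08871829807462649
```

View pics/s4.png

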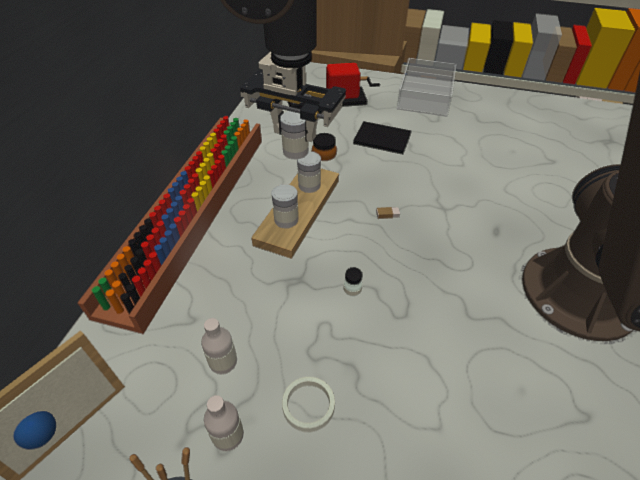

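The heavy tin is held upright at (294,135). The other two still stand on the step at (286,205) and (309,172), and every bystander is in place.

```bash
python3 -c "from plant import r; print(r.close_job())"
```

```text
the job is handed in; nothing more can be done
None
```

The job is handed in: the heaviest tin (about 5.8 N, the one that started in the middle) is held upright about 15 cm above the step, and the other two still stand in the row.

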